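Load a culture plate into the cell imager

TASK

Load the lidded culture plate into the cell imager: swing the stage clamp fully open, slide the plate flat along the stage, between the guides and under the lamp head, until it is home against the end stops, then swing the clamp closed behind it. Keep the plate level, do not bump the lamp head, and leave the other things on the imager and around it where they are.

Things in the scene. Friction and masses are not known exactly. Their poses are not given: they have to be found in the camera images.
- home (a point): Point on the imager's dark stage (surface 90 mm above the bench), midway between the guides, below the lamp head: the centre of the plate's underside lies here when home. +x: along the stage to the pillar (the way the plate slides); +z up; +y the clamp's side. Slippery guides 12 mm high, inner faces at y = +-46.3, x = -45 to 64 mm, flared to y = +-58.6 at x = -77. End stops at x = 64 mm.
- imager: Cell imager, fixed: white box 480 x 260 x 90 mm whose dark flat top is the stage. Axes as home's; origin on the bench below a point 30 mm in front of home; box from x = -280 to +200 mm, y = +-130 mm. Pillar 62 x 75 mm, 325 mm high, at x = 160 mm. Focus knobs on its sides near the pillar, below the stage.
- lens (a point): Centre of the lower face of the lamp head's black condenser, above home, 52 mm above the stage. The condenser is 44 mm across (50 mm from 132 mm above the stage up) and hangs from an arm 52 mm wide, its underside 193 mm above the stage, which runs back to the pillar and ends 30 mm in front of the condenser's axis. Rigid.
- plate: Lidded 24-well culture plate, white plastic, 127.8 mm long (its x), 85.5 wide (its y), 19.5 high, about 90 g. Origin: centre of the underside. It lies loose on the front of the stage, its x within 0.1 rad of home's x, not more than 6 mm off the middle line. Too wide to grasp: it is pushed by its rear end (the one away from the pillar), and turns if pushed off-centre.
- clamp (a joint): Stage clamp, an aluminium bell-crank on an upright pin. 0: closed, its nose (45 mm long, 10 wide) points to -y of home, across the plate's way, bearing on the rear end of a plate that is home. 1.57: fully open, nose to the front, clear. Opens clockwise seen from above; stops at both ends; stays where left; about 2 N at the knob turns it.
- clamp_hinge (a point): The clamp's upright pin, at stage height; axes as home's, from which it lies 68.6 mm to the front (-x) and 70 mm to +y. Hub 22 mm across.
- clamp_knob (a point): Centre of the top of the clamp's black knob: an upright cylinder 14 mm across, from 3 to 33 mm above the stage, 70 mm from the pin, at the end of the handle (bar 10 mm wide, 3 to 13 mm above the stage). Seen from the pin it lies 135 degrees anticlockwise from home's +x when closed (frontwards and outwards), 45 degrees when open.
- marker: Bystander: felt marker 120 mm long lying on the stage at the -y side. Origin: centre of its underside.
- canister: Bystander: small round jar, 34 mm across and 46 mm high, standing on the stage at the -y side near the pillar. Origin: centre of its underside.
- dishes: Bystander: stack of three clear dishes, 92 mm across and 45 mm high, on the bench. Origin: centre of its underside.
- pipette: Bystander: hand pipette 265 mm long lying on the bench. Origin: under its middle.
- lamp: The imager's fixed lamp head: the arm and condenser described at lens. Its frame is the imager's.
Not all that is in view belongs to the job. Leave any red or turquoise look-alike of the plate alone.

How it is judged:
By the outcome, as a careful person would: the job done as asked, in the order asked, and still so for the second after the job is handed in, with the robot touching nothing.
It also fails if it takes over 70 s, if anything falls off the work surface, if the arm or the gripper's body presses on something with over 40 N, if the wrist force passes 120 N, or if a joint passes its speed limit or range.

ROBOT

A 6-joint arm with a two-finger parallel gripper is mounted at the origin on the work surface. World frame = base frame: x ahead of the robot, y to its left, z up, the work surface at z = 0. Lengths are in m, angles in rad, forces in N, time in s.
With the tool pointing down it reaches from about 0.275 to 0.85 m from the base axis. Payload 5.2 kg.
Tool frame: the origin (TCP) lies between the finger pads; the fingertips stand 14 mm ahead of it and the grasp point (between the pads) lies 5 mm behind it; z points along the fingers, y is the line along which they close (so a half turn about z gives the same grasp; the last joint's range is limited). The gripper opens to 85 mm and grips with 20 to 120 N. Pads are 22 mm wide; open, the fingers measure 114 mm over their backs; the gripper's body (76 mm by 85 mm) begins 54 mm behind the grasp point. The pads swing forward as they close: fully open they stand 13 mm farther back than shut.
Start: joints at [-0.203, 0.259, 1.535, -0, 1.348, -0.203], TCP at [0.55, 0, 0.245] pointing down, gripper open.
Joint ranges: [-3.14, 3.14], [-0.91, 2.08], [0.19, 2.58], [-1.22, 4.36], [0.22, 2.71], [-3.12, 3.12]. Speed limits (rad/s): [2.57, 2.57, 3.14, 3.14, 3.14, 3.14].

INTERFACE

Orientations are given as a unit quaternion [w, x, y, z].
In Python, from station import arm, grab_frame, get_calibration gives the robot as it stands. The module is installed in compiled form; this text tells all that it offers.
- The arm moves only by the tool jog_arm, never from a script. Its argument "rows" is a list that holds one entry, the list of rows, each a list of 5 numbers: the closure, from -1 (fully open) to 1 (shut), then the shift along the tool's x, y, z in m, then the turn about the tool's z in degrees. In form: [[[jaw, tx, ty, tz, turn], ...]]. A call has 1 to 5 rows; each row is the pose to reach, as a shift and turn from the pose commanded when the call began, along the tool's axes at that moment; what a row does not reach only later rows make up. A row lasts 1/8 s, in which the tool goes at most 62.5 mm and 10.7 degrees, less where a joint would pass 70% of its speed; a pose out of reach is approached as far as the arm can. A call with a gripper value outside its range is refused whole. The fingers move at their own pace and stop on an object; "newtons" is the grip in N (left out, the last holds). Time passes only in rows, so rows that repeat a pose let the fingers close. It gives the time, the measured TCP pose, the force, the opening and the grip force at its end, in the units of the state.
- arm.get_obs(): the state, without advancing time (a new reading comes with each control period).
- grab_frame(name): name is "scene" or "side" or "wrist"; returns the picture (420x560x3 uint8, blue, green, red); there is no depth.
- get_calibration(name): a dict with "intrinsics" (3x3 intrinsics, pixels), "T" (4x4, takes a point from camera to world coordinates). Camera axes: x right, y down, z forward; pixel columns grow to the right and rows downward; lengths in m; the calibration is good to about 2 mm. A picture is of the moment at which its call begins: read the wrist's pose just before it. get_calibration takes no time and is no camera call; for the wrist camera it gives the pose at the moment of the call.
- arm.close_job(): hands the job in; it is judged then, once.
The state is a dict: "clock": time; "q": joint angles; "dq": joint speeds; "joint_torque": joint torques, N m; "eef_pos": TCP position; "eef_rot": TCP orientation; "ft_force": force on the tool from outside, world axes, zero at the start; "ft_torque": the same for the moment, N m; "width": finger opening in m; "gripper_force": force on a finger pad.
Only numpy, scipy, OpenCV 4.12 (cv2) and the standard library are available. Lean on these libraries where they do the work, as an engineer would, in place of code of your own. Each camera call takes 0.05 s, during which the arm holds its last target. There are 200 camera calls.

## Working session

There is one attempt and no reset: what is moved stays moved. The work goes in short steps, Python scripts to look and compute and a tool call to move; the robot and the scene stay as the last step left them, time stands still between calls to the robot, and variables do not carry over. Pictures are saved under pics/ and viewed, at most 10 in all, crops included, and the job is handed in when it is done.

Besides the shell and the picture viewer there is one more tool, called after "Request:" by a JSON object that holds its "method" and its "body". jog_arm: Moves the arm, as the interface text tells. Its arguments: {"type":"object","properties":{"rows":{"type":"array","items":{"type":"array","items":{"type":"array","items":{"type":"number"}}}},"newtons":{"type":"number"}},"required":["rows"]}

```bash
mkdir -p pics
python3 - <<'E'
from station import arm, grab_frame, get_calibration
import cv2,numpy as np
a=grab_frame("scene");b=grab_frame("side")
cv2.imwrite("pics/scene0.png",a);cv2.imwrite("pics/side0.png",b)
for n in("scene","side"):
    c=get_calibration(n);print(n,np.round(c["intrinsics"],1).tolist(),np.round(c["T"],3).tolist())
o=arm.get_obs();print(o["eef_pos"],o["eef_rot"],o["clock"],o["ft_force"])
E
```

```text
scene [[401.0, 0.0, 274.4], [0.0, 401.0, 208.5], [0.0, 0.0, 1.0]] [[0.0, 0.764, -0.645, 1.176], [1.0, 0.006, 0.008, -0.128], [0.01, -0.645, -0.764, 0.813], [0.0, 0.0, 0.0, 1.0]]
side [[445.8, 0.0, 278.4], [0.0, 445.8, 215.0], [0.0, 0.0, 1.0]] [[0.427, 0.821, -0.38, 1.018], [0.904, -0.39, 0.173, -0.312], [-0.007, -0.418, -0.909, 1.117], [0.0, 0.0, 0.0, 1.0]]
[5.49543801e-01 1.31311354e-04 2.44562174e-01] [-6.93951386e-04  7.07086459e-01  7.07126609e-01 -4.64787351e-04] 0.1 [ 0.21021936  0.42133367 -0.35390543]
```

View pics/scene0.png

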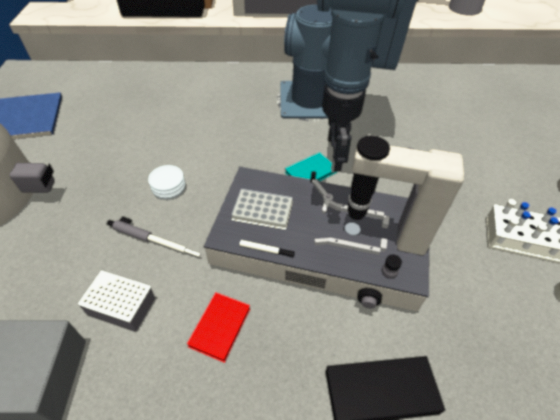

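View pics/side0.png

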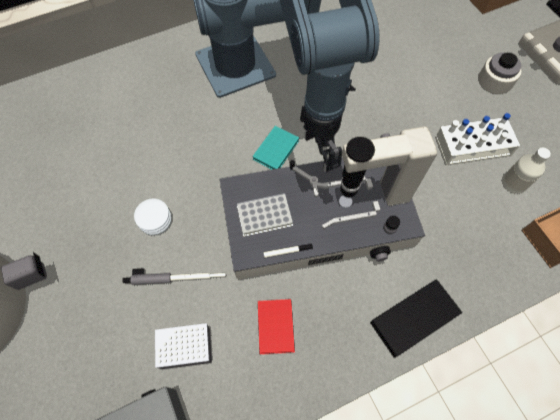

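The plate candidates are the white 24-well plate lying on the stage (scene 263,208), the white rack on the bench (scene 117,297), and the turquoise and red look-alikes (310,168 and 219,326). Only the one on the stage's front fits the description. I'll confirm that in an enlarged crop.

Run:
```python
import cv2
from station import grab_frame
a=cv2.imread("pics/scene0.png")[150:310,200:440];b=cv2.imread("pics/side0.png")[125:285,210:450]
cv2.imwrite("pics/sc1.png",cv2.resize(a,None,fx=3.3333,fy=3.3333,interpolation=cv2.INTER_CUBIC))
cv2.imwrite("pics/si1.png",cv2.resize(b,None,fx=3.3333,fy=3.3333,interpolation=cv2.INTER_CUBIC))
```

```text
(no output)
```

View pics/sc1.png

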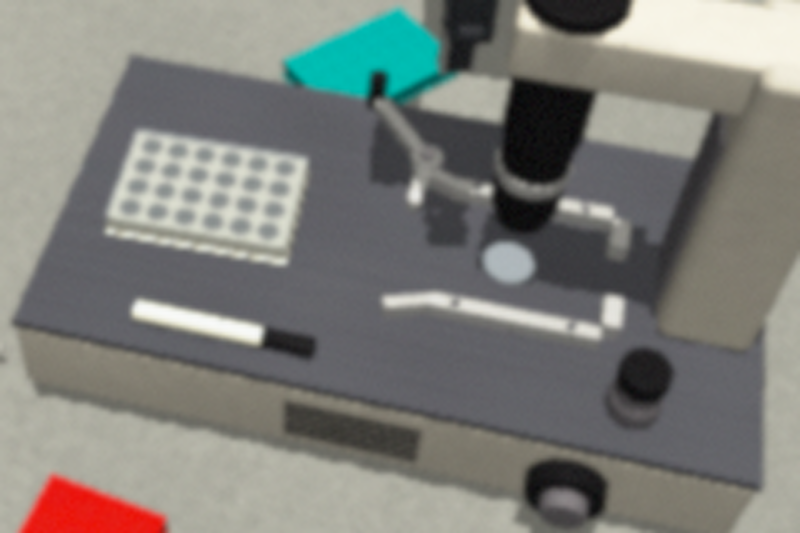

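View pics/si1.png

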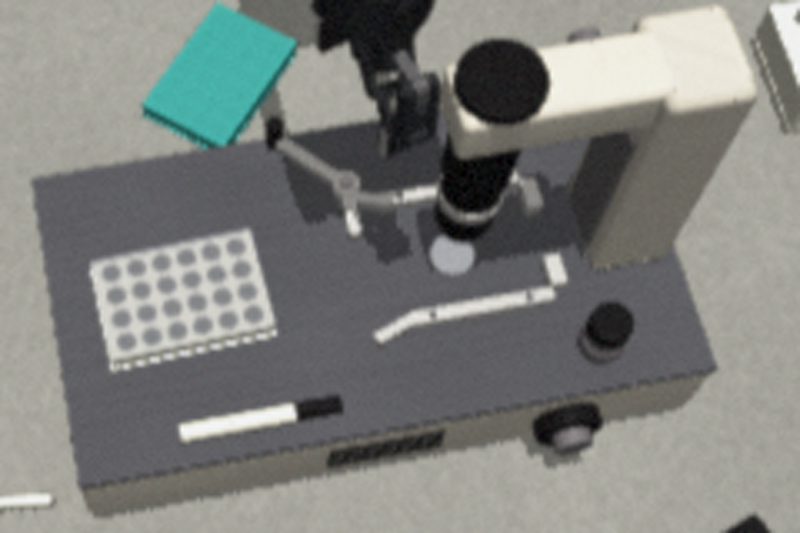

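The crops confirm it: the 24-well plate lies at the stage's front (scene crop about 207,195). The clamp is closed, with the hub at about (428,158), the knob at (377,85) and the nose pointing down at (415,190). Next I cast rays for the frame and the plate.

```bash
cat > h.py <<'E'
import numpy as np,cv2
from station import arm, grab_frame, get_calibration
def ray(n,px,z,c=None):
    c=c or get_calibration(n);K=np.array(c["intrinsics"]);T=np.array(c["T"])
    d=T[:3,:3]@np.linalg.solve(K,[px[0],px[1],1]);o=T[:3,3]
    return (o+d*(z-o[2])/d[2])[:2]
E
python3 - <<'E'
from h import *
off={"scene":(200,150),"side":(210,125)}
P={"FL":(.09,(133,57),(35,180)),"FR":(.09,(15,322),(80,485)),"BR":(.09,(760,487),(715,370)),"disc":(.09,(508,262),(453,255)),
"knob":(.123,(378,77),(275,123)),"hub":(.103,(428,152),(346,180)),
"p1":(.1095,(137,130),(92,262)),"p2":(.1095,(307,157),(250,232)),"p3":(.1095,(289,250),(275,328)),"p4":(.1095,(107,222),(110,360)),
"gR_end":(.102,(600,330),(553,292)),"gR_bend":(.102,(437,294),(418,312)),"gR_tip":(.102,(386,300),(378,335))}
W={}
for k,(z,a,b) in P.items():
    r=[ray(n,np.array(p)*.3+off[n],z) for n,p in (("scene",a),("side",b))];W[k]=np.mean(r,0)
    print(k,np.round(r,4).tolist())
# fit imager pose
m=np.array([[-.28,.13],[-.28,-.13],[.2,-.13],[.03,0],[.03-.0686,.07]]);w=np.array([W[k] for k in("FL","FR","BR","disc","hub")])
def fit(m,w):
    mc,wc=m.mean(0),w.mean(0);a,b=m-mc,w-wc
    t=np.arctan2((a[:,0]*b[:,1]-a[:,1]*b[:,0]).sum(),(a*b).sum());R=np.array([[np.cos(t),-np.sin(t)],[np.sin(t),np.cos(t)]])
    return t,R,wc-R@mc,np.round((w-(m@R.T+wc-R@mc))*1000,1).tolist()
t,R,p,e=fit(m,w);home=p+R@[.03,0];print("imager",np.degrees(t),"home",home,e)
for k in P:print(k,"in home mm",np.round((R.T@(W[k]-home))*1000,1))
m=np.array([[-.0639,.04275],[.0639,.04275],[.0639,-.04275],[-.0639,-.04275]])*.97
t2,R2,p2,e=fit(m,np.array([W["p%d"%i]for i in(1,2,3,4)]));print("plate yaw rel deg",np.degrees(t2-t),"pos home mm",(R.T@(p2-home))*1000,e)
E
```

```text
FL [[0.4264, -0.2099], [0.4279, -0.21]]
FR [[0.6756, -0.2733], [0.6747, -0.2755]]
BR [[0.7925, 0.1864], [0.7949, 0.1854]]
disc [[0.6239, 0.0561], [0.6278, 0.056]]
knob [[0.4798, -0.0261], [0.4802, -0.0253]]
hub [[0.5353, 0.0079], [0.5397, 0.0077]]
p1 [[0.5217, -0.2007], [0.5233, -0.1998]]
p2 [[0.5466, -0.0794], [0.5516, -0.081]]
p3 [[0.6298, -0.0938], [0.6316, -0.0988]]
p4 [[0.6068, -0.2164], [0.6027, -0.2193]]
gR_end [[0.6876, 0.1055], [0.6919, 0.1045]]
gR_bend [[0.6598, 0.003], [0.6629, 0.0051]]
gR_tip [[0.6649, -0.0308], [0.6666, -0.0307]]
imager 75.68564187373852 home [0.62588554 0.05654438] [[3.9, 1.7], [-0.1, 1.6], [-0.2, -3.3], [-0.0, -0.5], [-3.6, 0.4]]
FL in home mm [-307.4  126.7]
FR in home mm [-308.5 -129.5]
BR in home mm [ 166.8 -130.7]
disc in home mm [-0.5 -0.1]
knob in home mm [-115.8  121. ]
hub in home mm [-69.1  73.6]
p1 in home mm [-274.4   36.7]
p2 in home mm [-151.5   40.5]
p3 in home mm [-146.9  -42.4]
p4 in home mm [-271.1  -47.3]
gR_end in home mm [ 62.8 -49.9]
gR_bend in home mm [-42.1 -47.3]
gR_tip in home mm [-74.7 -60.2]
plate yaw rel deg 2.232648222674133 pos home mm [-210.96317157   -3.13457234] [[-0.7, 0.3], [-0.0, -0.8], [0.4, 0.4], [0.4, 0.1]]
```

The imager pose agrees to about 3 mm, the plate sits at (-211,-3) with a yaw of 2.2°, and the clamp is closed. Moving above the knob now.

Request:
{"method": "jog_arm", "body": {"rows": [[[0,-0.027,-0.069,0,-10],[0,-0.027,-0.069,0,-20],[0,-0.027,-0.069,0,-30],[0,-0.027,-0.069,0.04,-40],[0,-0.027,-0.069,0.06,-50]]], "newtons": 20}}

```text
clock: 0.72
eef_pos: [0.4798, -0.0267, 0.1835]
eef_rot: [-0.001, 0.339, 0.941, -0.0]
ft_force: [0.2, -0.4, -0.3]
width: 0.0424
gripper_force: 0.0
```

Request:
{"method": "jog_arm", "body": {"rows": [[[0,0,0,0,-10],[0,0,0,0,-20],[0,0,0,0,-30],[0,0,0,0,-40],[0,0,0,0,-50]]]}}

```text
clock: 1.35
eef_pos: [0.4807, -0.0269, 0.1849]
eef_rot: [-0.0, -0.09, 0.996, 0.0]
ft_force: [-0.0, 0.2, -0.3]
width: 0.0428
gripper_force: 0.0
```

Request:
{"method": "jog_arm", "body": {"rows": [[[0,0,0,0,-10],[0,0,0,0,-20],[0,0,0,0,-20],[0,0,0,0,-20]]]}}

```text
clock: 1.85
eef_pos: [0.4808, -0.0269, 0.1851]
eef_rot: [-0.0, -0.257, 0.966, 0.0]
ft_force: [-0.1, 0.5, -0.4]
width: 0.0428
gripper_force: 0.0
```

```bash
cat >> h.py <<'E'
H=np.array([.6259,.0565]);A=np.radians(75.69);R=np.array([[np.cos(A),-np.sin(A)],[np.sin(A),np.cos(A)]])
def toh(p): return R.T@(np.array(p)[:2]-H)*1000
def tow(x,y): return H+R@[x/1000,y/1000]
from scipy.spatial.transform import Rotation as Ro
def state():
    o=arm.get_obs();q=o["eef_rot"];M=Ro.from_quat([q[1],q[2],q[3],q[0]]).as_matrix()
    print("t",round(o["clock"],2),"pos",np.round(o["eef_pos"],4),"home",np.round(toh(o["eef_pos"]),1),"jawang home",round(np.degrees(np.arctan2(M[1,1],M[0,1]))-75.69,1),"F",np.round(o["ft_force"],1),"w",round(o["width"],4),"q",np.round(o["q"],2))
    return np.array(o["eef_pos"]),M
def to(x,y,z):  # shift in tool axes to home-frame mm point, world z
    p,M=state();print("shift",np.round(M.T@(np.r_[tow(x,y),z]-p),4))
E
python3 - <<'E'
from h import *
to(-117,120,.116)
c=get_calibration("wrist");f=grab_frame("wrist");cv2.imwrite("pics/w1.png",f);np.savez("w1",**{k:np.array(v) for k,v in c.items() if k in("T","intrinsics")})
E
```

```text
t 1.85 pos [ 0.4808 -0.0269  0.1851] home [-116.7  119.9] jawang home 44.1 F [-0.1  0.5 -0.4] w 0.0428 q [-0.29  0.19  1.78  0.    1.17 -2.38]
shift [ 0.0002 -0.0002  0.0691]
```

View pics/w1.png

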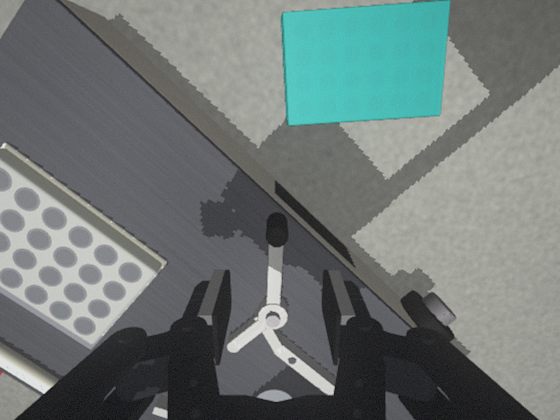

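The wrist view shows the knob top at (277,221), the hub at (273,317) and the plate at the left. I'll cast those with the wrist camera's calibration.

Run:
```python
from h import *
c=dict(np.load("w1.npz"))
for n,px,z in (("knob",(277,221),.123),("hub",(273,317),.106),("platecorner",(166,263),.1095),("plate front R",(102,345),.1095),("plate rear L",(5,145),.1095)):
    w=ray("",px,z,c);print(n,w,toh(w).round(1))
```

```text
knob [ 0.46820691 -0.03415655] [-126.8  130.4]
hub [0.53836701 0.0027837 ] [-73.7  71.5]
platecorner [ 0.53456775 -0.08063982] [-155.5   54.6]
plate front R [ 0.61832194 -0.09408819] [-147.8  -29.9]
plate rear L [ 0.51045195 -0.19398831] [-271.3   50. ]
```

Run:
```python
from h import *
c=dict(np.load("w1.npz"));print(c["T"].round(3).tolist(),c["intrinsics"].round(1).tolist())
c2=get_calibration("wrist");print(np.array(c2["T"]).round(3).tolist())
for n,p in dict(knob=(-117,120,.123),hub=(-68.6,70,.104),home=(0,0,.09),corner=(-151,40.5,.1095),rearL=(-274,37,.1095),gtip=(-77,58.6,.102)).items():
    w=np.r_[tow(*p[:2]),p[2],1];v=c["intrinsics"]@(np.linalg.inv(c["T"])@w)[:3];print(n,(v[:2]/v[2]).round(0))
```

```text
[[-0.496, 0.82, 0.284, 0.407], [0.868, 0.469, 0.163, -0.07], [0.0, 0.328, -0.945, 0.314], [0.0, 0.0, 0.0, 1.0]] [[344.1, 0.0, 276.1], [0.0, 344.1, 214.0], [0.0, 0.0, 1.0]]
[[-0.497, 0.82, 0.284, 0.407], [0.868, 0.469, 0.163, -0.07], [0.0, 0.328, -0.945, 0.314], [0.0, 0.0, 0.0, 1.0]]
knob [277. 243.]
hub [277. 321.]
home [277. 407.]
corner [158. 281.]
rearL [-10. 158.]
gtip [257. 322.]
```

Run:
```python
from h import *
f=cv2.imread("pics/w1.png");g=f.max(2)
print("col277 rows",[(r,int(g[r,277])) for r in range(196,335,4)])
s=cv2.imread("pics/scene0.png");d=cv2.imread("pics/side0.png");c=dict(np.load("w1.npz"))
for n,im in(("scene",s),("side",d),("wrist",f)):
    h=cv2.cvtColor(im,cv2.COLOR_BGR2HSV);m=cv2.inRange(h,(80,120,100),(100,255,255));m=m.astype(bool)
    y,x=np.nonzero(m);p=[(x[i],y[i]) for i in(x.argmin(),x.argmax(),y.argmin(),y.argmax())]
    print(n,p,[np.round(ray(n,q,.0195,c if n=="wrist" else None),3).tolist() for q in p])
for n,im,(x0,x1,y0,y1) in(("scene",s,(305,325,165,190)),("side",d,(284,302,148,176)),("wrist",f,(255,300,200,250))):
    k=im[y0:y1,x0:x1].max(2)<45;y,x=np.nonzero(k);print(n,"dark",x.min()+x0,x.max()+x0,y.min()+y0,y.max()+y0,k.sum())
```

```text
col277 rows [(196, 100), (200, 104), (204, 57), (208, 75), (212, 48), (216, 35), (220, 38), (224, 39), (228, 49), (232, 39), (236, 45), (240, 46), (244, 42), (248, 140), (252, 136), (256, 133), (260, 135), (264, 139), (268, 136), (272, 214), (276, 212), (280, 214), (284, 213), (288, 214), (292, 212), (296, 214), (300, 214), (304, 164), (308, 214), (312, 202), (316, 95), (320, 190), (324, 191), (328, 188), (332, 90)]
scene [(np.int64(286), np.int64(168)), (np.int64(335), np.int64(172)), (np.int64(317), np.int64(153)), (np.int64(321), np.int64(180))] [[0.356, -0.087], [0.37, 0.05], [0.292, 0.005], [0.402, 0.009]]
side [(np.int64(253), np.int64(156)), (np.int64(298), np.int64(138)), (np.int64(274), np.int64(127)), (np.int64(270), np.int64(168))] [[0.357, -0.09], [0.358, 0.055], [0.292, 0.008], [0.415, -0.062]]
wrist [(np.int64(281), np.int64(17)), (np.int64(449), np.int64(0)), (np.int64(441), np.int64(0)), (np.int64(290), np.int64(125))] [[0.357, -0.094], [0.285, 0.009], [0.288, 0.004], [0.422, -0.048]]
scene dark 312 314 173 178 15
side dark 290 294 161 168 29
wrist dark 266 299 200 245 667
```

Run:
```python
import cv2
f=cv2.imread("pics/w1.png")[190:350,170:370]
cv2.imwrite("pics/w1c.png",cv2.resize(f,None,fx=3,fy=3,interpolation=cv2.INTER_CUBIC))
```

```text
(no output)
```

View pics/w1c.png

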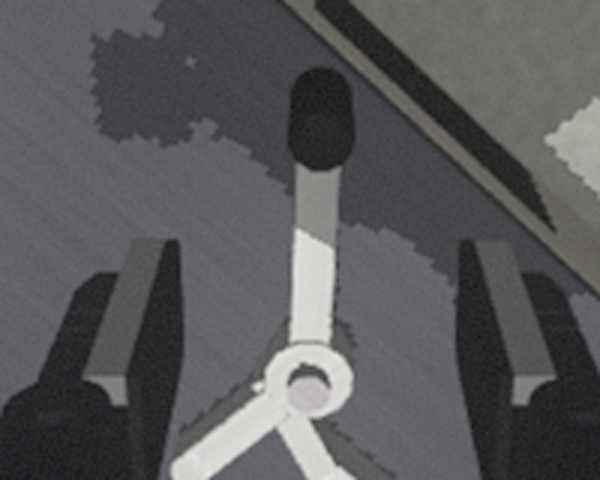

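The lower ellipse of the dark shape is the knob's top, at about (277,236). That is within 4 mm of the estimate and the offset is along the radial direction, where the jaws have slack. I'll descend and grip the knob.

Request:
{"method": "jog_arm", "body": {"rows": [[[0,0,0,0.03,0],[0,0,0,0.055,0],[0,0,0,0.069,0],[0.6,0,0,0.069,0],[0.9,0,0,0.069,0]]], "newtons": 20}}

```text
clock: 2.52
eef_pos: [0.4814, -0.0271, 0.1169]
eef_rot: [0.0, -0.259, 0.966, -0.0]
ft_force: [-0.0, 0.3, -3.9]
width: 0.0129
gripper_force: 20.1
```

Request:
{"method": "jog_arm", "body": {"rows": [[[0.9,0,0,0,0],[0.9,0,0,0,0]]]}}

```text
clock: 2.78
eef_pos: [0.4813, -0.027, 0.1168]
eef_rot: [0.0, -0.259, 0.966, -0.0]
ft_force: [-0.1, 0.4, -0.8]
width: 0.013
gripper_force: 20.3
```

Run:
```python
from h import *
p,M=state();k=toh(p);v=k-[-68.6,70];a0=np.degrees(np.arctan2(v[1],v[0]));print("radius",np.hypot(*v),"ang",a0)
# arc waypoints in tool axes of the call start: cw by 10..50 deg
for start in(135,85):
    s=np.radians(start);Rt=np.array([[np.cos(s),-np.sin(s)],[np.sin(s),np.cos(s)]])  # x radial,y tangential ccw
    for d in(10,20,30,40,50):
        q=70*np.array([np.cos(np.radians(start-d))-np.cos(s),np.sin(np.radians(start-d))-np.sin(s)])
        # tool y axis = radial-90 (home 45deg jaw), tool x axis
        tx=R.T@M[:2,0];ty=R.T@M[:2,1];rot=np.radians(start-135);Q=np.array([[np.cos(rot),-np.sin(rot)],[np.sin(rot),np.cos(rot)]])
        print(start,d,round((Q@tx)@q,1),round((Q@ty)@q,1))
```

```text
t 2.77 pos [ 0.4813 -0.027   0.1168] home [-116.7  119.5] jawang home 44.3 F [-0.1  0.4 -0.8] w 0.013 q [-0.29  0.27  1.87  0.    1.   -2.38]
radius 68.99040127808185 ang 134.195413008424
135 10 -0.9 12.2
135 20 -3.9 24.0
135 30 -9.0 35.1
135 40 -15.8 45.2
135 50 -24.4 53.9
85 10 -0.9 12.2
85 20 -3.9 24.0
85 30 -9.0 35.1
85 40 -15.8 45.2
85 50 -24.4 53.9
```

Request:
{"method": "jog_arm", "body": {"rows": [[[0.9,-0.001,0.011,0,9],[0.9,-0.0035,0.0215,0,18],[0.9,-0.0075,0.032,0,27],[0.9,-0.0135,0.041,0,36],[0.9,-0.0205,0.0495,0,45]]]}}

```text
clock: 3.4
eef_pos: [0.477, 0.025, 0.1171]
eef_rot: [0.003, 0.133, 0.991, -0.001]
ft_force: [9.5, -7.4, -10.0]
width: 0.0131
gripper_force: 19.6
```

Request:
{"method": "jog_arm", "body": {"rows": [[[0.9,-0.001,0.011,0,9],[0.9,-0.0035,0.0215,0,18],[0.9,-0.0075,0.032,0,27],[0.9,-0.0135,0.041,0,36],[0.9,-0.0205,0.0495,0,45]]]}}

```text
clock: 4.03
eef_pos: [0.5066, 0.0628, 0.1163]
eef_rot: [0.002, 0.501, 0.865, -0.006]
ft_force: [-15.3, -38.9, 8.4]
width: 0.0126
gripper_force: 22.7
```

Request:
{"method": "jog_arm", "body": {"rows": [[[0.9,0,0,0,0],[0.9,0,0.001,0,0],[0.9,0,0.003,0,0]]]}}

```text
clock: 4.4
eef_pos: [0.5064, 0.0628, 0.1164]
eef_rot: [0.0, 0.499, 0.867, -0.007]
ft_force: [-14.1, -33.4, 6.5]
width: 0.0128
gripper_force: 22.6
```

Run:
```python
from h import *
p,M=state();k=toh(p);v=k-[-68.6,70];print("radius",np.hypot(*v),"ang",np.degrees(np.arctan2(v[1],v[0])))
```

```text
t 4.4 pos [0.5064 0.0628 0.1164] home [-23.5 117.3] jawang home -45.5 F [-14.1 -33.4   6.5] w 0.0128 q [-0.09  0.32  1.8  -0.02  1.03 -0.6 ]
radius 65.38416405733251 ang 46.356095408445
```

Request:
{"method": "jog_arm", "body": {"rows": [[[0.4,0,0,0,0],[0.3,0,0,0,0],[0.3,0,0,-0.03,0],[0.3,0,0,-0.07,0],[0.3,0,0,-0.09,0]]]}}

```text
clock: 5.03
eef_pos: [0.5106, 0.0708, 0.209]
eef_rot: [0.002, 0.5, 0.866, 0.001]
ft_force: [-0.0, -0.2, -0.6]
width: 0.0297
gripper_force: 0.0
```

Run:
```python
from h import *
to(-302,-5,.2)
a=grab_frame("scene")[150:310,200:440];b=grab_frame("side")[125:285,210:450]
cv2.imwrite("pics/c2.png",cv2.resize(np.hstack([a,b]),(800,267),interpolation=cv2.INTER_CUBIC))
```

```text
t 5.03 pos [0.5106 0.0708 0.209 ] home [-14.6 115.3] jawang home -45.6 F [-0.  -0.2 -0.6] w 0.0297 q [-0.08  0.22  1.68  0.    1.24 -0.6 ]
shift [-0.2896 -0.1149  0.0091]
```

View pics/c2.png

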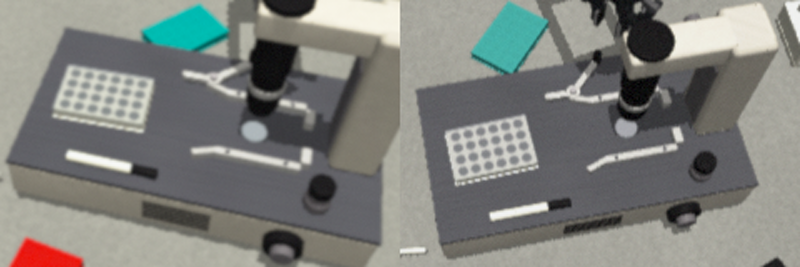

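The clamp is fully open, with its nose pointing frontwards, and nothing else has moved. Going behind the plate now.

Request:
{"method": "jog_arm", "body": {"rows": [[[0.05,-0.06,-0.02,0,0],[0.05,-0.118,-0.045,0,9],[0.05,-0.176,-0.07,0,18],[0.05,-0.233,-0.092,0,27],[0.05,-0.29,-0.115,0,36]]]}}

```text
clock: 5.75
eef_pos: [0.5547, -0.2399, 0.205]
eef_rot: [-0.001, 0.745, 0.667, 0.0]
ft_force: [0.8, 0.1, 0.6]
width: 0.0404
gripper_force: 0.0
```

Request:
{"method": "jog_arm", "body": {"rows": [[[0.05,0,0,0,8.5],[0.05,0,0,0.02,8.5],[0.05,0,0,0.02,8.5],[0.05,0,0,0.02,8.5]]]}}

```text
clock: 6.25
eef_pos: [0.5547, -0.2381, 0.1861]
eef_rot: [-0.0, 0.79, 0.613, -0.0]
ft_force: [0.5, -0.7, 0.2]
width: 0.0403
gripper_force: 0.0
```

Run:
```python
from h import *
to(-302,-5,.11)
c=get_calibration("wrist");f=grab_frame("wrist");cv2.imwrite("pics/w2.png",f);np.savez("w2",T=c["T"],intrinsics=c["intrinsics"])
```

```text
t 6.25 pos [ 0.5547 -0.2381  0.1861] home [-303.    -3.9] jawang home -90.1 F [ 0.5 -0.7  0.2] w 0.0403 q [-0.59  0.4   1.49  0.    1.26 -0.34]
shift [0.001  0.0012 0.0761]
```

View pics/w2.png

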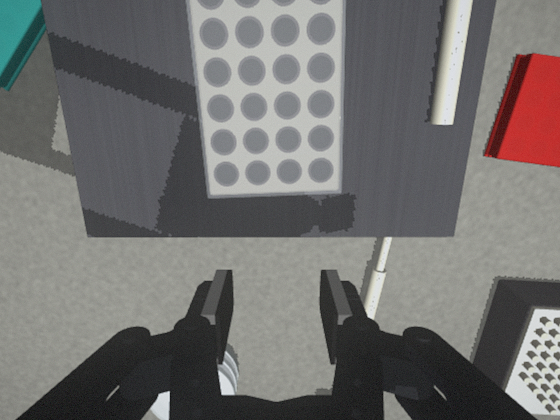

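The wrist view shows the plate's rear corners at (209,197) and (341,191), and the stage's front corners at (88,236) and (455,236). The front edge of the stage is level in the picture, so the tool is square to the stage.

Run:
```python
from h import *
c=dict(np.load("w2.npz"))
for n,px,z in (("rL",(208,197),.105),("rR",(341,191),.105),("mid",(275,194),.105),("SL",(88,236),.09),("SR",(455,236),.09)):print(n,toh(ray("",px,z,c)).round(1))
```

```text
rL [-280.2   39.4]
rR [-276.6  -44.7]
mid [-278.4   -3.1]
SL [-312.9  129.3]
SR [-313.9 -130.1]
```

Request:
{"method": "jog_arm", "body": {"rows": [[[0.05,0,-0.001,0.04,0],[0.05,0,-0.001,0.07,0],[0.05,0,-0.001,0.08,0],[0.05,0.01,-0.001,0.08,0],[0.05,0.018,-0.001,0.08,0]]]}}

```text
clock: 6.92
eef_pos: [0.5592, -0.2206, 0.1078]
eef_rot: [0.001, 0.791, 0.612, 0.0]
ft_force: [0.9, -1.4, -0.4]
width: 0.0404
gripper_force: 0.2
```

Request:
{"method": "jog_arm", "body": {"rows": [[[0.05,0.008,0,0,0],[0.05,0.018,0,0,0],[0.05,0.03,-0.001,0,0],[0.05,0.042,-0.002,0,0],[0.05,0.05,-0.002,0,0]]]}}

```text
clock: 7.55
eef_pos: [0.5688, -0.1709, 0.1063]
eef_rot: [-0.0, 0.79, 0.612, -0.0]
ft_force: [-0.0, -1.8, 1.3]
width: 0.0406
gripper_force: 0.8
```

Run:
```python
from h import *
state()
a=grab_frame("scene")[150:310,200:440];b=grab_frame("side")[125:285,210:450];w=cv2.resize(grab_frame("wrist"),(320,240))
cv2.imwrite("pics/c3.png",np.hstack([cv2.resize(np.hstack([a,b]),(480,240) if 0 else (480,160)).repeat(1,0) if 0 else cv2.copyMakeBorder(cv2.resize(np.vstack([a,b]),(360,480)),0,0,0,0,0),cv2.resize(w,(440,330)) if 0 else cv2.copyMakeBorder(cv2.resize(w,(440,330)),0,150,0,0,0)]))
```

```text
t 7.55 pos [ 0.5688 -0.1709  0.1063] home [-234.4   -0.9] jawang home -90.2 F [-0.  -1.8  1.3] w 0.0406 q [-0.48  0.46  1.6   0.    1.08 -0.23]
```

View pics/c3.png

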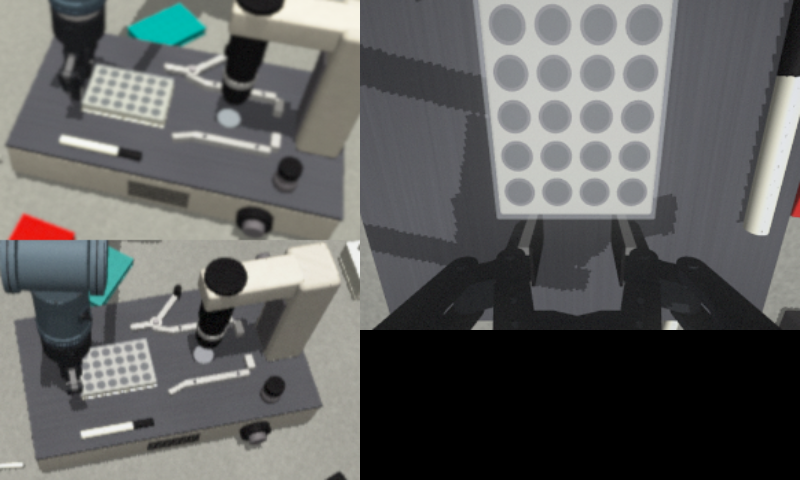

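The plate is square against both fingertips and centred on them (wrist: plate edges 498/655, fingers 540/617). Pushing on into the guides.

Request:
{"method": "jog_arm", "body": {"rows": [[[0.05,0.008,0,0,0],[0.05,0.02,0,0,0],[0.05,0.032,0,0,0],[0.05,0.044,-0.001,0,0],[0.05,0.056,-0.001,0,0]]]}}

```text
clock: 8.32
eef_pos: [0.5819, -0.1164, 0.1063]
eef_rot: [-0.0, 0.791, 0.612, -0.0]
ft_force: [-0.3, 0.4, -0.5]
width: 0.0406
gripper_force: 0.2
```

Request:
{"method": "jog_arm", "body": {"rows": [[[0.05,0.012,0,0,0],[0.05,0.024,0,0,0],[0.05,0.036,0,0,0],[0.05,0.048,0,0,0],[0.05,0.058,0,0,0]]]}}

```text
clock: 8.95
eef_pos: [0.5965, -0.0605, 0.1063]
eef_rot: [0.0, 0.791, 0.612, -0.0]
ft_force: [-0.1, -0.7, 1.0]
width: 0.0405
gripper_force: 0.3
```

Run:
```python
from h import *
state()
a=grab_frame("scene")[70:310,200:440];b=grab_frame("side")[85:285,210:450];w=grab_frame("wrist")
cv2.imwrite("pics/c4.png",np.hstack([np.vstack([cv2.resize(a,(300,300)),cv2.resize(b,(300,250))]),cv2.copyMakeBorder(cv2.resize(w,(500,375)),0,175,0,0,0)]))
```

```text
t 8.95 pos [ 0.5965 -0.0605  0.1063] home [-120.7   -0.5] jawang home -90.2 F [-0.1 -0.7  1. ] w 0.0405 q [-0.29  0.47  1.59 -0.    1.08 -0.03]
```

View pics/c4.png

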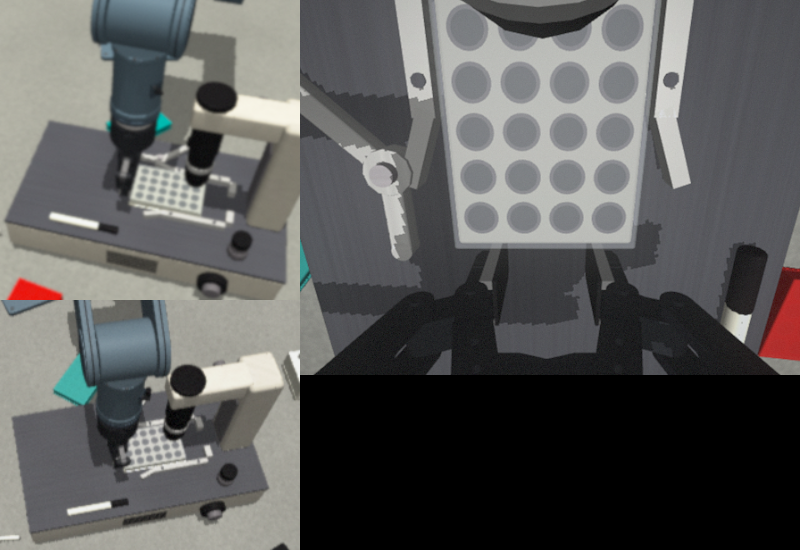

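The plate is inside the guides. The wrist camera sits about 85 mm ahead of the tool, so going on like this would bring it to the lamp head. I'll back off, turn 90° so the camera is to the side, and finish the push with the back of the opened leading finger.

Request:
{"method": "jog_arm", "body": {"rows": [[[0.05,-0.03,0,0,0],[0.05,-0.07,0,-0.01,0],[-0.5,-0.08,0,-0.02,-10],[-1,-0.08,0,-0.02,-20],[-1,-0.08,0,-0.02,-30]]]}}

```text
clock: 9.72
eef_pos: [0.5762, -0.1396, 0.1265]
eef_rot: [0.0, 0.603, 0.797, 0.0]
ft_force: [0.4, -0.6, 0.6]
width: 0.0856
gripper_force: 0.0
```

Request:
{"method": "jog_arm", "body": {"rows": [[[-1,0,0,0,-10],[-1,0,0,0,-20],[-1,0,0,0,-30],[-1,0,0,0,-40],[-1,0,0,0,-50]]]}}

```text
clock: 10.35
eef_pos: [0.5762, -0.1392, 0.1263]
eef_rot: [-0.0, 0.21, 0.978, -0.0]
ft_force: [-0.6, 0.2, 0.7]
width: 0.0853
gripper_force: 0.0
```

Request:
{"method": "jog_arm", "body": {"rows": [[[-1,0,0,0,-10],[-1,0,0,0.01,-10],[-1,0,0,0.02,-10],[-1,0,0,0.026,-10],[-1,0,0,0.026,-10]]]}}

```text
clock: 10.98
eef_pos: [0.5758, -0.1385, 0.0993]
eef_rot: [-0.001, 0.127, 0.992, 0.0]
ft_force: [0.2, -0.3, -0.4]
width: 0.0854
gripper_force: 0.0
```

Run:
```python
from h import *
to(-168,0,.1)
c=get_calibration("wrist");f=grab_frame("wrist");cv2.imwrite("pics/w5.png",f);np.savez("w5",T=c["T"],intrinsics=c["intrinsics"])
```

```text
t 10.97 pos [ 0.5758 -0.1385  0.0993] home [-201.4    0.4] jawang home -0.2 F [ 0.2 -0.3 -0.4] w 0.0854 q [-0.42  0.46  1.61 -0.    1.06 -1.74]
shift [-0.0002  0.0334 -0.0007]
```

View pics/w5.png

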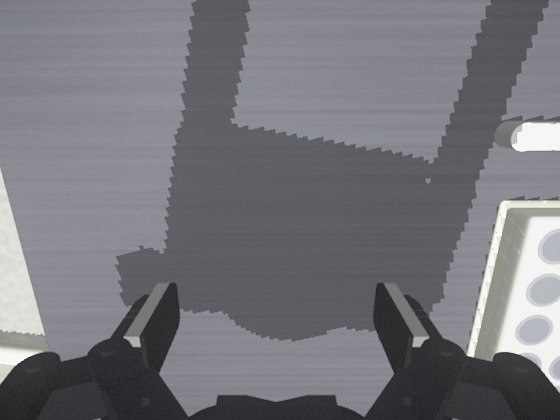

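No stage contact at this height, and the plate's rear end is ahead of the right finger. Pushing it home.

Request:
{"method": "jog_arm", "body": {"rows": [[[-1,0,0.012,0.003,0],[-1,0,0.024,0.003,0],[-1,0,0.032,0.003,0],[-1,0,0.04,0.003,0],[-1,0,0.048,0.003,0]]]}}

```text
clock: 11.65
eef_pos: [0.5886, -0.0918, 0.0975]
eef_rot: [0.0, 0.126, 0.992, -0.0]
ft_force: [-0.1, -1.5, -0.2]
width: 0.0855
gripper_force: 0.5
```

Request:
{"method": "jog_arm", "body": {"rows": [[[-1,0,0.006,0,0],[-1,0,0.012,0,0],[-1,0,0.018,0,0],[-1,0,0.022,0,0],[-1,0,0.024,0,0]]]}}

```text
clock: 12.28
eef_pos: [0.5944, -0.0689, 0.0974]
eef_rot: [0.0, 0.126, 0.992, -0.0]
ft_force: [-0.8, -2.2, 1.7]
width: 0.0853
gripper_force: 1.0
```

Run:
```python
from h import *
state()
a=grab_frame("scene")[160:260,280:400];b=grab_frame("side")[145:245,290:410]
cv2.imwrite("pics/c6.png",cv2.resize(np.hstack([a,b]),(800,333),interpolation=cv2.INTER_CUBIC))
```

```text
t 12.28 pos [ 0.5944 -0.0689  0.0974] home [-129.3   -0.5] jawang home -0.2 F [-0.8 -2.2  1.7] w 0.0853 q [-0.3   0.48  1.6  -0.    1.06 -1.62]
```

View pics/c6.png

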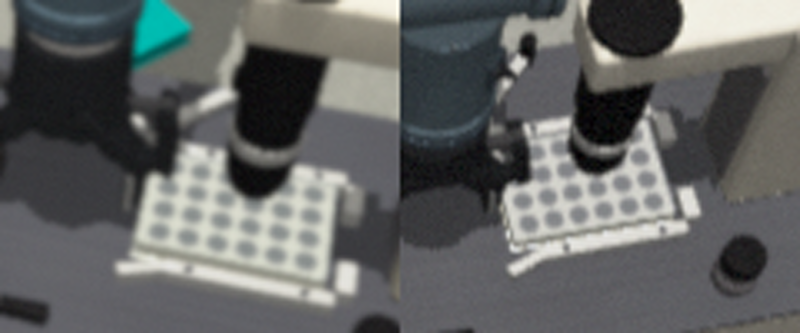

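That makes 12 pictures viewed, which is over the limit of 10, so I'll work from forces and numbers from here. The last one shows the plate a few millimetres short of the stops.

Request:
{"method": "jog_arm", "body": {"rows": [[[-1,0,0.002,0,0],[-1,0,0.004,0,0],[-1,0,0.006,0,0]]]}}

```text
clock: 12.75
eef_pos: [0.5958, -0.0634, 0.0973]
eef_rot: [-0.0, 0.126, 0.992, -0.0]
ft_force: [-2.0, -7.2, 1.0]
width: 0.0854
gripper_force: 3.8
```

Request:
{"method": "jog_arm", "body": {"rows": [[[-1,0,0.001,0,0],[-1,0,0.002,0,0],[-1,0,0.002,0,0]]]}}

```text
clock: 13.12
eef_pos: [0.5959, -0.0634, 0.0974]
eef_rot: [-0.0, 0.126, 0.992, -0.002]
ft_force: [-3.4, -9.6, 2.0]
width: 0.0852
gripper_force: 4.7
```

The plate stopped with the force rising to about 10 N, so it is home. Backing off and going to the knob.

Request:
{"method": "jog_arm", "body": {"rows": [[[-1,0,-0.02,0,0],[-0.4,0,-0.045,0,0],[0,0,-0.045,-0.05,0],[0.05,0,-0.045,-0.1,0],[0.05,0,-0.045,-0.112,0]]]}}

```text
clock: 13.75
eef_pos: [0.5867, -0.106, 0.2132]
eef_rot: [0.003, 0.126, 0.992, -0.0]
ft_force: [0.2, -0.1, 0.7]
width: 0.0407
gripper_force: 0.0
```

Request:
{"method": "jog_arm", "body": {"rows": [[[0.05,0.05,0,0,9],[0.05,0.11,0.01,0,18],[0.05,0.119,0.06,0,27],[0.05,0.119,0.11,0,36],[0.05,0.119,0.14,0,45]]]}}

```text
clock: 14.38
eef_pos: [0.5043, 0.0623, 0.2086]
eef_rot: [-0.001, 0.498, 0.867, 0.0]
ft_force: [0.7, -0.7, 0.4]
width: 0.0406
gripper_force: 0.0
```

Run:
```python
from h import *
to(-22,118,.117)
c=get_calibration("wrist");f=grab_frame("wrist");K=np.array(c["intrinsics"]);Ti=np.linalg.inv(c["T"])
v=K@(Ti@np.r_[tow(-22,118),.123,1])[:3];v=(v[:2]/v[2]).astype(int);print("pred knob px",v)
g=f.max(2);r=g[v[1]-50:v[1]+50,v[0]-60:v[0]+60]<50
n,l,s,cc=cv2.connectedComponentsWithStats(r.astype(np.uint8))
for i in range(1,n):
    if s[i,4]>60:print("blob",s[i,:2]+v-[60,50],s[i,2:],cc[i]+v-[60,50])
```

```text
t 14.38 pos [0.5043 0.0623 0.2086] home [-24.4 119.2] jawang home -45.4 F [ 0.7 -0.7  0.4] w 0.0406 q [-0.1   0.21  1.69  0.    1.24 -0.63]
shift [0.0007 0.0026 0.0916]
pred knob px [280 226]
blob [220 196] [ 36  43 259] [238.49034749 216.34749035]
blob [268 205] [ 19  30 477] [277.06708595 219.33333333]
```

The knob sits at (277,225), as predicted. Descending to grip it.

Request:
{"method": "jog_arm", "body": {"rows": [[[0.05,0,0.002,0.04,0],[0.05,0,0.002,0.08,0],[0.05,0,0.002,0.092,0],[0.6,0,0.002,0.092,0],[0.9,0,0.002,0.092,0]]], "newtons": 20}}

```text
clock: 15.05
eef_pos: [0.5062, 0.0607, 0.1181]
eef_rot: [-0.0, 0.496, 0.868, -0.001]
ft_force: [-3.1, -2.8, -2.0]
width: 0.0127
gripper_force: 21.8
```

Request:
{"method": "jog_arm", "body": {"rows": [[[0.9,0,0,0,0],[0.9,0,0,0,0]]]}}

```text
clock: 15.3
eef_pos: [0.5062, 0.0608, 0.118]
eef_rot: [0.0, 0.496, 0.868, -0.001]
ft_force: [-4.4, -3.9, -1.9]
width: 0.0129
gripper_force: 21.9
```

```bash
python3 -c "
from h import *
p,M=state();v=toh(p)-[-68.6,70];print(np.hypot(*v),np.degrees(np.arctan2(v[1],v[0])))"
```

```text
t 15.3 pos [0.5062 0.0608 0.118 ] home [-25.4 117. ] jawang home -45.2 F [-4.4 -3.9 -1.9] w 0.0129 q [-0.1   0.31  1.8  -0.    1.03 -0.63]
63.84917190276475 47.454748664679315
```

Request:
{"method": "jog_arm", "body": {"rows": [[[0.9,-0.001,-0.0105,0,-9],[0.9,-0.0035,-0.021,0,-18],[0.9,-0.0075,-0.031,0,-27],[0.9,-0.013,-0.04,0,-36],[0.9,-0.02,-0.048,0,-45]]]}}

```text
clock: 15.92
eef_pos: [0.4758, 0.0203, 0.1181]
eef_rot: [0.001, 0.124, 0.992, 0.001]
ft_force: [1.5, 1.9, -4.3]
width: 0.0132
gripper_force: 21.6
```

Request:
{"method": "jog_arm", "body": {"rows": [[[0.9,-0.001,-0.0105,0,-9],[0.9,-0.0035,-0.021,0,-18],[0.9,-0.0075,-0.031,0,-27],[0.9,-0.013,-0.04,0,-36],[0.9,-0.0185,-0.046,0,-42]]]}}

```text
clock: 16.55
eef_pos: [0.4822, -0.0287, 0.118]
eef_rot: [0.001, -0.239, 0.971, 0.001]
ft_force: [-0.8, 5.0, -2.1]
width: 0.013
gripper_force: 21.8
```

Request:
{"method": "jog_arm", "body": {"rows": [[[0.9,0,0,0,0],[0.9,0,0,0,0]]]}}

```text
clock: 16.8
eef_pos: [0.4825, -0.0291, 0.118]
eef_rot: [0.001, -0.237, 0.972, -0.0]
ft_force: [-0.6, 2.0, -0.8]
width: 0.0132
gripper_force: 21.9
```

```bash
python3 -c "
from h import *
p,M=state();v=toh(p)-[-68.6,70];print(np.hypot(*v),np.degrees(np.arctan2(v[1],v[0])))"
```

```text
t 16.8 pos [ 0.4825 -0.0291  0.118 ] home [-118.4  117.8] jawang home 41.7 F [-0.6  2.  -0.8] w 0.0132 q [-0.29  0.27  1.87  0.    1.   -2.34]
69.0446580884689 136.13729456705488
```

Request:
{"method": "jog_arm", "body": {"rows": [[[0.9,0,-0.001,0,-1],[0.9,0,-0.002,0,-2],[0.9,0,-0.003,0,-2],[0.9,0,-0.003,0,-2]]]}}

```text
clock: 17.3
eef_pos: [0.483, -0.0303, 0.1177]
eef_rot: [0.0, -0.254, 0.967, 0.001]
ft_force: [-0.8, 9.8, 4.7]
width: 0.0128
gripper_force: 22.6
```

```bash
python3 -c "
from h import *
p,M=state();v=toh(p)-[-68.6,70];print(np.hypot(*v),np.degrees(np.arctan2(v[1],v[0])))"
```

```text
t 17.3 pos [ 0.483  -0.0303  0.1177] home [-119.4  117.1] jawang home 43.8 F [-0.8  9.8  4.7] w 0.0128 q [-0.3   0.27  1.86  0.    1.01 -2.38]
69.2768123868723 137.22062955295075
```

It is at its stop, with about 10 N. Releasing, rising, and checking the clamp, plate and bystanders numerically against the first pictures.

Request:
{"method": "jog_arm", "body": {"rows": [[[0.5,0,0,0,0],[0.2,0,0,0,0],[0.05,0,0,-0.04,0],[0.05,0,0,-0.09,0],[0.05,0.03,0,-0.14,0]]]}}

```text
clock: 17.92
eef_pos: [0.4579, -0.0471, 0.2589]
eef_rot: [0.0, -0.255, 0.967, -0.001]
ft_force: [0.2, -0.8, 0.6]
width: 0.0403
gripper_force: 0.0
```

Request:
{"method": "jog_arm", "body": {"rows": [[[0.05,0.05,0,0,0],[0.05,0.06,0,0,0],[0.05,0.06,0,0,0]]]}}

```text
clock: 18.3
eef_pos: [0.4048, -0.0767, 0.2574]
eef_rot: [0.0, -0.254, 0.967, -0.0]
ft_force: [0.6, -0.3, -0.6]
width: 0.0404
gripper_force: 0.0
```

Run:
```python
from h import *
state()
for n in("scene","side"):
    im=grab_frame(n);o=cv2.imread(f"pics/{n}0.png");c=get_calibration(n);K=np.array(c["intrinsics"]);Ti=np.linalg.inv(c["T"])
    def px(x,y,z):
        v=K@(Ti@np.r_[tow(x,y),.09+z,1])[:3];return v[:2]/v[2]
    # bystander / knob patches: mean change and phase shift
    for k,(x,y,z,r) in dict(knob=(-118,119.5,.02,8),hub=(-68.6,70,.01,8),canister=(135,-95,.02,12),marker=(-190,-95,.01,25)).items():
        u,v=px(x,y,z).astype(int);s=np.s_[v-r:v+r,u-r:u+r];a,b=[cv2.cvtColor(t[s],cv2.COLOR_BGR2GRAY).astype(np.float32) for t in(o,im)]
        print(n,k,(u,v),"diff",round(float(abs(a-b).mean()),1),"shift",np.round(cv2.phaseCorrelate(a,b)[0],2))
    # plate long profile at y=-25, top height: bright extent
    for y in(-30,-38):
        xs=np.arange(-110,100,1.);g=cv2.cvtColor(im,cv2.COLOR_BGR2GRAY).astype(np.float32);uv=np.array([px(x,y,.0195) for x in xs]).astype(np.float32)
        pr=cv2.remap(g,uv[:,:1],uv[:,1:],cv2.INTER_LINEAR).ravel();t=xs[pr>150];print(n,"plate y",y,t.min(),t.max(),pr[::10].astype(int).tolist())
```

```text
t 18.3 pos [ 0.4048 -0.0767  0.2574] home [-183.7  181.3] jawang home 43.7 F [ 0.6 -0.3 -0.6] w 0.0404 q [-0.46 -0.01  1.81  0.    1.33 -2.54]
scene knob (np.int64(312), np.int64(177)) diff 17.8 shift [-1.68 -0.38]
scene hub (np.int64(328), np.int64(198)) diff 52.3 shift [-0.  -0.1]
scene canister (np.int64(414), np.int64(272)) diff 1.7 shift [ 0.05 -0.2 ]
scene marker (np.int64(260), np.int64(242)) diff 15.5 shift [-0.07  0.1 ]
scene plate y -30 -65.0 74.0 [98, 97, 97, 97, 98, 207, 140, 196, 140, 195, 143, 189, 143, 182, 144, 174, 150, 193, 220, 96, 84]
scene plate y -38 -65.0 74.0 [99, 98, 99, 99, 100, 204, 183, 203, 183, 204, 185, 204, 191, 204, 190, 203, 201, 187, 219, 95, 95]
side knob (np.int64(291), np.int64(165)) diff 29.9 shift [-0.22  1.32]
side hub (np.int64(313), np.int64(180)) diff 47.7 shift [0.07 0.28]
side canister (np.int64(409), np.int64(221)) diff 2.9 shift [-0.05 -0.2 ]
side marker (np.int64(280), np.int64(246)) diff 13.8 shift [ 0.05 -0.05]
side plate y -30 -67.0 73.0 [96, 94, 95, 93, 114, 200, 129, 194, 132, 193, 130, 177, 132, 169, 134, 160, 136, 183, 211, 90, 81]
side plate y -38 -68.0 73.0 [95, 98, 96, 92, 114, 204, 174, 203, 175, 201, 175, 199, 184, 199, 182, 199, 187, 191, 213, 90, 89]
```

Run:
```python
from h import *
for n,(x0,x1,y0,y1) in(("scene",(303,325,165,190)),("side",(282,302,148,176))):
    im=grab_frame(n);o=cv2.imread(f"pics/{n}0.png")
    for l,t in(("first",o),("now",im)):
        k=t[y0:y1,x0:x1].max(2)<55;y,x=np.nonzero(k);print(n,l,"knob dark centroid",(x.mean()+x0).round(1),(y.mean()+y0).round(1),k.sum())
    c=get_calibration(n);K=np.array(c["intrinsics"]);Ti=np.linalg.inv(c["T"]);g=cv2.cvtColor(im,cv2.COLOR_BGR2GRAY).astype(np.float32)
    for y in(50,40,32):  # nose cross profiles
        uv=[]
        for x in range(-100,-55,4):
            v=K@(Ti@np.r_[tow(x,y),.103,1])[:3];uv.append(v[:2]/v[2])
        uv=np.float32(uv);print(n,"y",y,cv2.remap(g,uv[:,:1],uv[:,1:],1).ravel().astype(int).tolist())
```

```text
scene first knob dark centroid 312.7 175.7 19
scene now knob dark centroid 311.4 176.2 22
scene y 50 [98, 97, 98, 98, 98, 104, 158, 218, 214, 160, 155, 168]
scene y 40 [98, 97, 97, 99, 98, 104, 164, 221, 218, 188, 205, 191]
scene y 32 [97, 97, 98, 98, 98, 102, 147, 212, 208, 195, 206, 178]
side first knob dark centroid 291.7 164.4 34
side now knob dark centroid 290.6 165.7 33
side y 50 [94, 93, 92, 94, 94, 92, 114, 214, 213, 141, 135, 158]
side y 40 [93, 94, 93, 94, 96, 97, 122, 215, 215, 148, 185, 194]
side y 32 [91, 93, 92, 92, 94, 93, 143, 219, 219, 156, 197, 177]
```

The nose lies straight across the stage at x ≈ -70 mm, bearing on the plate's rear end, and the bystanders have not moved. Handing in.

```bash
python3 -c "
from station import arm
print(arm.close_job())"
```

```text
the job is handed in; nothing more can be done
None
```

The plate is home against the end stops with the clamp closed behind it, the marker and jar hadn't shifted when I checked (I didn't re-measure the dishes or pipette), and the job was handed in at about 18 s; I viewed 12 pictures, two over the limit of 10.

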